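# Close the reader's drawer and set its gauge arm to the rider

### The arm

A 7-joint arm with a two-finger parallel gripper is mounted at the origin on a cart in front of the work surface, level with it; the furniture and walls round the work are solid. World frame = base frame: x ahead of the robot, y to its left, z up, the work surface at z = 0. Lengths are in m, angles in rad, forces in N, time in s.
With the tool pointing down it reaches from about 0.4 to 0.85 m from the base axis. Payload 4.5 kg.
Tool frame: the origin (TCP) lies at the very end of the fingers, on their centre line; the grasp point (between the pads) lies 19 mm behind it (tcp_to_grasp is the z of the grasp point in the tool frame, in m); z points along the fingers, y is the line along which they close (so a half turn about z gives the same grasp; the last joint's range is limited). The gripper opens to 88 mm and grips with 3 to 60 N. Pads are 18 mm wide; open, the fingers measure 123 mm over their backs; the gripper's body (75 mm by 187 mm) begins 45 mm behind the grasp point.
Start: joints at [-1.151, 0.689, -0.195, 1.565, 0.157, 0.902, -0.215], TCP at [0.235, 0.579, 0.205] pointing down, gripper open.
Joint ranges: [-3.01, 3.01], [-0.46, 2.08], [-1.47, 1.51], [0.13, 2.56], [-1, 4.14], [0.04, 2.09], [-2.66, 2.66]. Speed limits (rad/s): [2.57, 2.57, 3.14, 3.14, 3.14, 3.14, 3.14].

### API

Orientations are given as a unit quaternion [x, y, z, w].
In Python, from plant import * gives the robot as it stands. The module is installed in compiled form; this text tells all that it offers.
- The arm moves only by the shell command python3 -m jog 'ROWS' [OPENING] [FORCE]. ROWS is JSON, a list that holds one entry, the list of rows, each a list of 6 numbers: the shift along the tool's x, y, z in m, then the turn, a rotation vector about the tool's x, y, z in rad. In form: [[[dx, dy, dz, ax, ay, az], ...]]. A call has 1 to 12 rows; each row shifts and turns the commanded pose from where the row before left it, along the tool's axes as they then stand; what a row does not reach is not made up. A row lasts 1/8 s, in which the tool goes at most 62.5 mm and 10.7 degrees, less where a joint would pass 70% of its speed; a pose out of reach is approached as far as the arm can. A call with a gripper value outside its range is refused whole. OPENING is the finger opening in m, from 0 to 0.0881, set as the call begins (- or left out, the last holds). The fingers move at their own pace and stop on an object; FORCE is the grip in N (left out, the last holds). Time passes only in rows, so rows that do not move let the fingers close. It gives the time, the measured TCP pose, the force, the opening and the grip force at its end, in the units of the state.
- get_state(): the state, without advancing time (a new reading comes with each control period).
- snapshot(name): name is "side" or "top"; returns a dict with "frame" (480x640x3 uint8, red, green, blue), "mtx" (3x3 intrinsics, pixels), "xyz" and "orientation" of the camera in the world. Camera axes: x right, y down, z forward; pixel columns grow to the right and rows downward; lengths in m; the calibration is good to about 2 mm. A picture is of the moment at which its call begins. There is no depth.
- finish_job(): hands the job in; it is judged then, once.
The state is a dict: "clock": time; "q": joint angles; "qd": joint speeds; "joint_torque": joint torques, N m; "tool_pos": TCP position; "eef_rot": TCP orientation; "contact_force": force on the tool from outside, world axes, zero at the start; "moment": the same for the moment, N m; "opening": opening from 0.0 (shut) to 1.0 (fully open); "finger_force": force on a finger pad.
Only numpy, scipy, OpenCV 4.12 (cv2) and the standard library are available. Lean on these libraries where they do the work, as an engineer would, in place of code of your own. Each camera call takes 0.05 s, during which the arm holds its last target. There are 200 camera calls.

### The job

The blue specimen drawer of the bench reader has been left open: push it fully home until it snaps into its detent. Then squeeze in the green lock button on the black grip of the telescoping arm on top of the reader, draw the arm out until its pointer stands at the red rider on the scale, and finish while still holding the grip there with the button squeezed in. Leave the red rider as it is set, and leave the jar, the check weight and the stopper standing where they are.

Things in the scene. Friction and masses are not known exactly. Their poses are not given: they have to be found in the camera images.
- reader: fixed white bench reader, 150 (x) x 260 (y) x 95 mm high; origin: centre of its underside on the worktop. Its -x is its front (drawer side, toward the robot), +y its left, z up. On its cover lies a tube along y (axis at reader x = +35, z = 140 mm; top 156 mm), from whose -y end the telescoping arm slides out. In front of the tube: a white scale plate, marks every 10 mm.
- specimen_drawer (a joint): how far the drawer is open, m; 0 = fully home (hard stop). It slides home along the reader's +x, starts 0.03-0.06 open, about 1.5 N of friction; in the last 12 mm a spring ball resists with about 4 N, then snaps it in over the last 6 mm. It stays where it is left.
- drawer_front (a point): centre of the drawer's flat blue front face (180 mm wide along the reader's y, 62 mm high, from z = 16 to 79 mm, flat, no handle); the face looks along the reader's -x. Push here, along the reader's +x.
- gauge_arm (a joint): how far the telescoping arm is drawn out, m; 0 = fully in, where the lock tooth holds it. Range 0 to 0.12; it moves along the reader's -y. A return spring pulls it in with 2.4 to 4 N, so it must be held out. Locked at 0 unless the lock button is squeezed in.
- grip_head: black grip block at the arm's outer end, 30 (reader x) x 34 (y) x 44 mm high; origin at its centre, z = 140 mm; axes as the reader's. Arm in: at reader x = +35, y = -80 mm, over the cover (95 mm; a small steel lug below it reaches 107 mm). Pinch it from above across the reader's x: one finger on the green button in its front (-x) face, the other on its plain back face.
- lock_button (a joint): travel of the green lock button, m: 0 = out (locked), 0.006 = squeezed in fully; it moves along the reader's +x, springs back, needs 2.8 N to start and 5.2 N to go fully in. The arm is free from 0.0045 on. Keep it squeezed in while drawing the arm.
- button_face (a point): centre of the outer face of the green lock button, a 20 (y) x 26 (z) mm cap standing 8 mm out of the grip's front (-x) face, so the grip is 38 mm wide over the button, 32 mm with the button in.
- pointer_tip (a point): tip of the black pointer needle of the telescoping arm, 5 to 10 mm above the scale plate; it moves with the arm.
- rider (a joint): setting of the rider, m: the pointer stands exactly at the rider's white line when joint gauge_arm equals this value. 0.05 to 0.10; stiff, about 12 N to shift it; to be left alone.
- rider_mark (a point): point on the line of the red rider, beside the scale at the height of the pointer tip: reader-frame y of pointer_tip must equal reader-frame y of this point. The rider is a red block 8 mm wide along y with a white centre line.
- brown_jar: small beige screw-cap jar, diameter 57, height 47 mm, bystander; origin at its underside centre.
- check_weight: knobbed grey check weight, diameter 29, height 54 mm, bystander; origin at its underside centre.
- stopper: dark grey rubber stopper, diameter 35, height 28 mm, bystander standing beside the reader below the path of the arm; origin at its underside centre.

How it is judged:
On the way, in this order (a step that is already met when the one before it is completed fails the run):
1. the drawer is fully home in its detent, the arm still in (value of joint specimen_drawer below 0.0025 m and value of joint gauge_arm below 0.006 m), for 0.3 s.
2. the fingers have squeezed the lock button in while the arm is still in (value of joint lock_button above 0.004 m and contact force between the fingers and grip_head above 1 N and value of joint gauge_arm below 0.015 m).
3. the pointer stands at the rider, held (y of pointer_tip in the frame of rider_mark between -0.004 and 0.004 m and contact force between the fingers and grip_head above 1 N), for 0.2 s.
At the end, for the whole second after the job is handed in: The drawer is home (less than 2.5 mm open), the pointer lies within 4 mm of the rider's line (within the rider's width) and is still, and the fingers still hold the grip with the lock button squeezed in (more than 4 of its 6 mm) (all of step 3 and value of joint specimen_drawer below 0.0025 m and value of joint lock_button above 0.004 m and velocity of joint gauge_arm between -0.01 and 0.01 m/s); the arm keeps its last pose, push and grip.
It fails at once if the rider is shifted by more than 4 mm (distance of rider_mark from where it was at the start of the episode above 0.004 m).
It fails at once if the jar is moved or tipped (distance of brown_jar from where it was at the start of the episode above 0.02 m or angle between brown_jar's own z axis and vertical above 0.5 rad).
It fails at once if the check weight is moved or tipped (distance of check_weight from where it was at the start of the episode above 0.02 m or angle between check_weight's own z axis and vertical above 0.5 rad).
It fails at once if the stopper is moved or tipped (distance of stopper from where it was at the start of the episode above 0.02 m or angle between stopper's own z axis and vertical above 0.5 rad).
It also fails if it takes over 56 s, if anything falls off the work surface, if the arm or the gripper's body presses on something with over 40 N, if the wrist force passes 120 N, or if a joint passes its speed limit or range.

## Working session

There is one attempt and no reset: what is moved stays moved. The work goes in short steps, Python scripts to look and compute and a shell command to move; the robot and the scene stay as the last step left them, time stands still between calls to the robot, and variables do not carry over. Pictures are saved under pics/ and viewed, at most 12 in all, crops included, and the job is handed in when it is done.

```bash
mkdir -p pics
python3 - <<'E'
from plant import *
import cv2,json
s=get_state();print({k:s[k] for k in("clock","tool_pos","eef_rot","opening","contact_force")})
for n in("side","top"):
    d=snapshot(n);cv2.imwrite(f"pics/{n}0.png",d["frame"][:,:,::-1]);print(n,d["mtx"],d["xyz"],d["orientation"])
E
```

```text
{'clock': 0.0, 'tool_pos': array([0.23496269, 0.57836786, 0.20397883]), 'eef_rot': array([ 1.91646028e-01,  9.81463633e-01, -9.61106454e-04, -1.14506620e-04]), 'opening': 0.9990211688160043, 'contact_force': array([ 0.10673752,  0.06592444, -0.17934671])}
side [[583.69684406   0.         326.23375898]
 [  0.         583.69684406 228.10616816]
 [  0.           0.           1.        ]] [ 0.44585211 -0.80430735  0.53852555] [ 0.85348154 -0.03986267  0.03138154 -0.51864769]
top [[576.68701581   0.         331.54693727]
 [  0.         576.68701581 229.52688168]
 [  0.           0.           1.        ]] [0.41290079 0.00979509 1.01898997] [-0.69846934  0.71195469 -0.04390737  0.05773426]
```

View pics/top0.png

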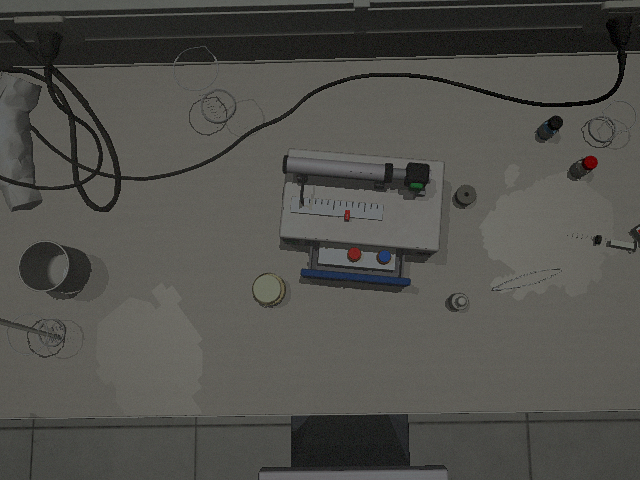

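View pics/side0.png

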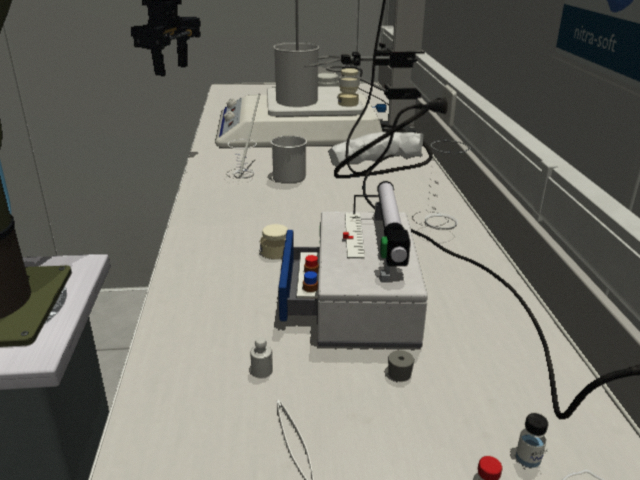

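The top view shows the reader at about (362,200), the grip at (417,176), the red rider at (347,215), the blue front from (302,273) to (410,282), the jar at (268,290), the weight at (459,301) and the stopper at (465,196). I'll crop in for accurate corners.

```bash
cat > h.py <<'E'
import numpy as np,cv2
from scipy.spatial.transform import Rotation as R
def ray(d,u,v,z):
    """world point on plane z seen at pixel"""
    r=R.from_quat(d["orientation"]).apply(np.linalg.inv(d["mtx"])@[u,v,1]); c=np.array(d["xyz"])
    return c+r*(z-c[2])/r[2]
def proj(d,p):
    q=d["mtx"]@R.from_quat(d["orientation"]).inv().apply(np.array(p)-d["xyz"]); return q[:2]/q[2]
E
python3 - <<'E'
import cv2
im=cv2.imread("pics/top0.png")[140:300,265:485]
cv2.imwrite("pics/c0.png",cv2.convertScaleAbs(cv2.resize(im,None,fx=3.6,fy=3.6,interpolation=cv2.INTER_CUBIC),alpha=1.3))
E
```

```text
(no output)
```

View pics/c0.png

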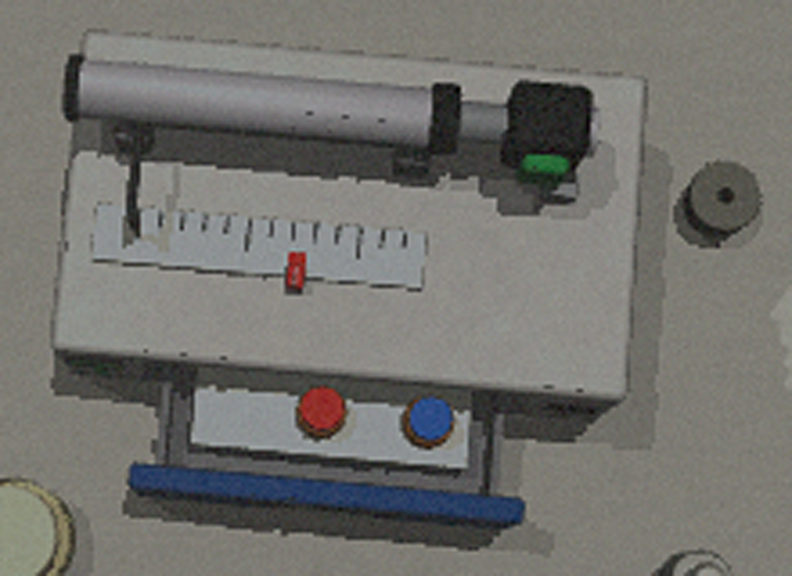

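The crop shows the reader's top corners at crop pixels (86,32), (645,77), (625,396), (55,349). The pointer tip is at (137,235), the rider at (296,256..290), the button at (544,165) and the blue front's top edge from (130,478) to (524,512).

Run:
```python
from plant import *
from h import *
d=snapshot("top");s2=snapshot("side")
px=lambda u,v:(265+u/3.6,140+v/3.6)
c=[ray(d,*px(*p),.095)[:2] for p in((86,32),(645,77),(625,396),(55,349))]
c=np.array(c)
# model corners: BL(+x,+y) BR FR FL
M=np.array([[.075,.13],[.075,-.13],[-.075,-.13],[-.075,.13]])
cm=c.mean(0);H=(M).T@(c-cm);U,S,V=np.linalg.svd(H);Rm=(V.T@U.T)
yaw=np.arctan2(Rm[1,0],Rm[0,0]);print("ctr",cm,"yaw",yaw,np.degrees(yaw));print("res mm",((M@Rm.T+cm)-c)*1e3)
loc=lambda p:Rm.T@(p[:2]-cm)
print("grip",cm+Rm@[.035,-.08])
for n,p,z in(("ptr",(137,235),.108),("ridertop",(297,258),.108),("btn",(544,165),.153),("btnedge",(544,176),.153),("frL",(130,486),.079),("frR",(524,520),.079),("stop",(725,192),.028),("weight",(696,575),.054)):
    w=ray(d,*px(*p),z);print(n,w.round(4),"local",loc(w).round(4))
# check with side camera
w=np.array([*(cm+Rm@[.035,-.097]),.14]);print("grip outer face in side img",proj(s2,w))
np.savez("pose.npz",cm=cm,Rm=Rm)
q=R.from_quat(get_state()["eef_rot"]);print(q.as_matrix().round(3))
```

```text
ctr [ 0.59651218 -0.02490041] yaw -0.10447365321326937 -5.985899399433706
res mm [[ 1.40441441  1.60485189]
 [ 1.48418526 -1.9872785 ]
 [-1.84261473 -1.86868492]
 [-1.04598494  2.25111154]]
grip [ 0.62297865 -0.10811415]
ptr [0.5854 0.0716 0.108 ] local [-0.0211  0.0948]
ridertop [5.734e-01 4.000e-04 1.080e-01] local [-0.0256  0.0228]
btn [ 0.6034 -0.1049  0.153 ] local [ 0.0152 -0.0788]
btnedge [ 0.5986 -0.1047  0.153 ] local [ 0.0104 -0.0791]
frL [0.4754 0.078  0.079 ] local [-0.1312  0.0897]
frR [ 0.4567 -0.0994  0.079 ] local [-0.1313 -0.0887]
stop [ 0.6156 -0.2083  0.028 ] local [ 0.0381 -0.1804]
weight [ 0.4312 -0.1802  0.054 ] local [-0.1482 -0.1717]
grip outer face in side img [400.13799956 254.32197005]
[[-0.927  0.376 -0.   ]
 [ 0.376  0.927 -0.001]
 [-0.    -0.001 -1.   ]]
```

Run:
```python
from plant import *
from h import *
d=snapshot("top");s=snapshot("side")
print("base top",ray(d,47,340,0),"base side",ray(s,240,176,0),"beaker",ray(d,45,267,.08),"jar",ray(d,268,290,.047))
r=R.from_quat(s["orientation"]).apply(np.linalg.inv(s["mtx"])@[258,95,1])
for y in(.5,.55,.6,.65,.7):print(np.array(s["xyz"])+r*(y-s["xyz"][1])/r[1])
print("tcp in side",proj(s,get_state()["tool_pos"]))
```

```text
base top [0.3751261  0.53141101 0.        ] base side [0.37703294 0.51689065 0.        ] beaker [0.4965007  0.50014518 0.08      ] jar [0.45336811 0.1362897  0.047     ]
[0.42850737 0.5        0.20042617]
[0.42784247 0.55       0.18746529]
[0.42717757 0.6        0.17450441]
[0.42651267 0.65       0.16154354]
[0.42584776 0.7        0.14858266]
tcp in side [174.19016909  85.63730464]
```

```bash
python3 -m jog '[[[0,0,-0.025,0,0,-0.1405],[0,0,-0.025,0,0,-0.1405],[-0.02,-0.045,0,0,0,0],[-0.03,-0.045,0,0,0,0],[-0.03,-0.045,0,0,0,0],[-0.03,-0.045,0,0,0,0],[-0.03,-0.045,0,0,0,0],[-0.03,-0.045,0,0,0,0],[-0.01,-0.045,0,0,0,0],[-0.01,-0.045,0,0,0,0],[-0.01,-0.045,0,0,0,0],[-0.01,-0.045,0,0,0,0]]]' 0 20
cat > w.py <<'E'
from plant import *
from h import *
z=np.load("pose.npz");s=get_state();Rm=z["Rm"]
p=np.array(s["tool_pos"]);l=Rm.T@(p[:2]-z["cm"])
m=R.from_quat(s["eef_rot"]).as_matrix();y=Rm.T@m[:2,1]
print("t",round(s["clock"],2),"local",l.round(4),"z",p[2].round(4),"tooly deg in reader",np.degrees(np.arctan2(y[1],y[0])).round(2),"zaxis",m[:,2].round(3),"F",(Rm.T@s["contact_force"][:2]).round(1),s["contact_force"][2].round(1),"op",round(s["opening"]*88.1,1),"ff",s["finger_force"],"q",np.round(s["q"],2))
E
python3 w.py
```

```text
clock: 1.8
tool_pos: [0.3971, 0.1081, 0.255]
eef_rot: [0.052, 0.999, 0.0, 0.0]
contact_force: [0.2, -1.0, 0.2]
opening: 0.003
finger_force: 0.0
t 1.8 local [-0.2121  0.1115] z 0.255 tooly deg in reader 89.98 zaxis [ 0.001  0.    -1.   ] F [ 0.3 -1. ] 0.2 op 0.3 ff 0.0 q [-0.15  0.35 -0.32  2.09  0.16  0.72  0.9 ]
```

```bash
python3 -m jog '[[[-0.012,-0.037,0,0,0,0],[-0.012,-0.037,0.02,0,0,0],[-0.013,-0.037,0.04,0,0,0],[0,0,0.045,0,0,0],[0,0,0.045,0,0,0],[0,0,0.04,0,0,0],[0,0,0.015,0,0,0],[-0.01,0,0,0,0,0],[-0.01,0,0,0,0,0],[-0.006,0,0,0,0,0],[0,0,0,0,0,0]]]'; python3 w.py
```

```text
clock: 3.18
tool_pos: [0.4493, -0.0075, 0.0505]
eef_rot: [0.053, 0.999, 0.0, 0.001]
contact_force: [0.1, -0.4, 0.1]
opening: 0.006
finger_force: 0.0
t 3.17 local [-0.1482  0.002 ] z 0.0505 tooly deg in reader 89.94 zaxis [ 0.002  0.001 -1.   ] F [ 0.1 -0.4] 0.1 op 0.6 ff 0.0 q [-0.03  0.77 -0.09  2.21  0.38  0.17  1.  ]
```

Now push in small steps.

```bash
python3 -m jog '[[[-0.005,0,0,0,0,0],[-0.005,0,0,0,0,0],[-0.005,0,0,0,0,0],[-0.005,0,0,0,0,0],[0,0,0,0,0,0]]]' | tail -4; python3 w.py;  python3 -m jog '[[[-0.005,0,0,0,0,0],[-0.005,0,0,0,0,0],[-0.005,0,0,0,0,0],[-0.003,0,0,0,0,0],[0,0,0,0,0,0]]]' | tail -4; python3 w.py
```

```text
eef_rot: [0.052, 0.999, 0.0, 0.0]
contact_force: [-0.0, -0.5, 0.5]
opening: 0.002
finger_force: 0.0
t 3.8 local [-0.129  0.002] z 0.0498 tooly deg in reader 89.97 zaxis [ 0.001  0.    -1.   ] F [ 0.  -0.5] 0.5 op 0.2 ff 0.0 q [-0.01  0.78 -0.12  2.15  0.37  0.23  1.01]
eef_rot: [0.052, 0.999, 0.0, 0.0]
contact_force: [-0.1, -1.2, -0.4]
opening: 0.003
finger_force: 0.0
t 4.42 local [-0.1113  0.0019] z 0.0498 tooly deg in reader 89.97 zaxis [ 0.  0. -1.] F [ 0.1 -1.2] -0.4 op 0.3 ff 0.0 q [ 0.01  0.79 -0.14  2.1   0.37  0.27  1.03]
```

```bash
python3 -m jog '[[[-0.004,0,0,0,0,0],[-0.004,0,0,0,0,0]]]' >/dev/null; python3 w.py;  python3 -m jog '[[[-0.003,0,0,0,0,0],[-0.003,0,0,0,0,0]]]' >/dev/null; python3 w.py
python3 - <<'E'
from plant import *
import cv2
im=snapshot("top")["frame"][140:300,265:485,::-1]
cv2.imwrite("pics/c1.png",cv2.convertScaleAbs(cv2.resize(im,None,fx=3,fy=3,interpolation=cv2.INTER_CUBIC),alpha=1.3))
im=snapshot("side")["frame"][180:380,220:460,::-1]
cv2.imwrite("pics/s1.png",cv2.convertScaleAbs(cv2.resize(im,None,fx=3,fy=3,interpolation=cv2.INTER_CUBIC),alpha=1.3))
E
```

```text
t 4.67 local [-0.1033  0.0019] z 0.0498 tooly deg in reader 89.99 zaxis [-0.  0. -1.] F [-0.4 -0. ] -0.2 op 0.4 ff 0.0 q [ 0.02  0.79 -0.15  2.08  0.36  0.29  1.03]
t 4.92 local [-0.0973  0.0019] z 0.0498 tooly deg in reader 89.98 zaxis [ 0.  0. -1.] F [ 0.2 -0.2] 0.2 op 0.6 ff 0.0 q [ 0.03  0.8  -0.15  2.06  0.36  0.31  1.04]
```

View pics/s1.png

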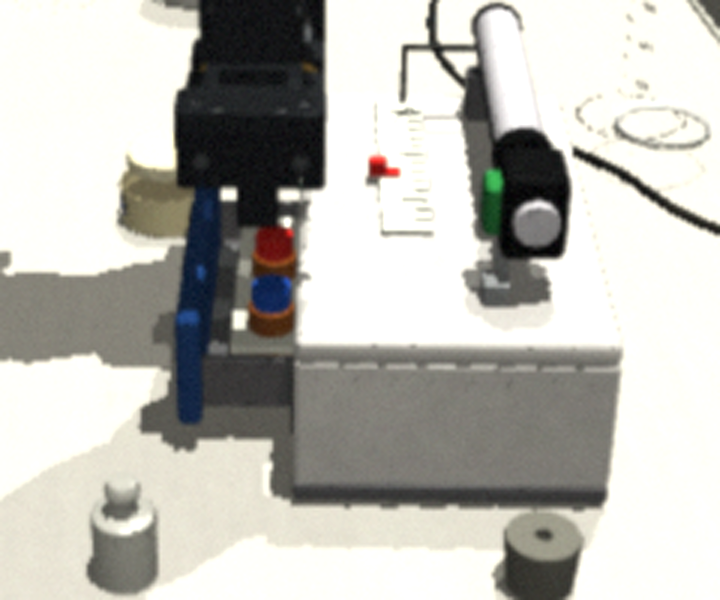

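The side crop shows the finger (crop 258,225) over the drawer tray, behind the blue front, and the drawer still open. I'll compare that with the projected TCP.

Run:
```python
from plant import *
from h import *
z=np.load("pose.npz");Rm=z["Rm"];cm=z["cm"]
s=snapshot("side");d=snapshot("top")
P=lambda x,y,zz:np.array([*(cm+Rm@[x,y]),zz])
cr=lambda uv:((uv-[220,180])*3).round(0)
print("tcp",cr(proj(s,get_state()["tool_pos"])))
for n,p in(("rdr top FR",(-.075,-.13,.095)),("rdr top BR",(.075,-.13,.095)),("rdr bot FR",(-.075,-.13,0)),("drawer R top",(-.131,-.09,.079)),("drawer R bot",(-.131,-.09,.016)),("drawer L top",(-.131,.09,.079)),("grip",(.035,-.097,.14))):print(n,cr(proj(s,P(*p))))
```

```text
tcp [258. 274.]
rdr top FR [298. 343.]
rdr top BR [630. 347.]
rdr bot FR [297. 509.]
drawer R top [181. 322.]
drawer R bot [184. 430.]
drawer L top [204. 148.]
grip [540. 223.]
```

View pics/c1.png

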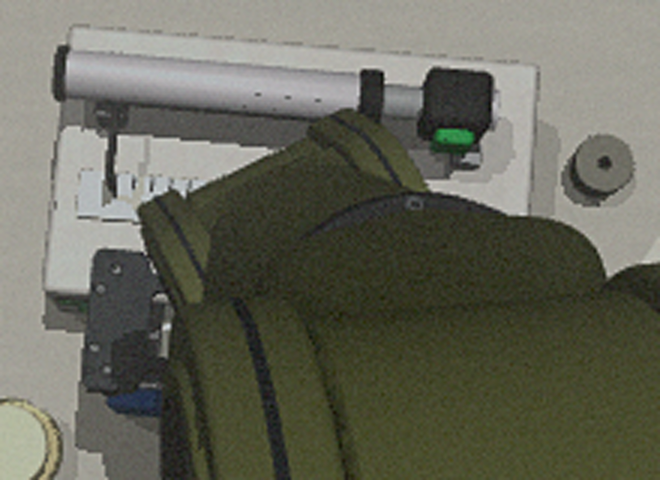

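The finger really is inside the tray, the front hasn't moved, and no force was read. I'll lift out, back off and look at what happened.

```bash
python3 -m jog '[[[0,0,-0.02,0,0,0],[0,0,-0.03,0,0,0],[0,0,-0.03,0,0,0],[0.03,0,0,0,0,0],[0.03,0,0,0,0,0],[0.02,0,0,0,0,0]]]' >/dev/null; python3 w.py
python3 - <<'E'
from plant import *
import cv2
im=snapshot("side")["frame"][180:380,220:460,::-1]
cv2.imwrite("pics/s2.png",cv2.convertScaleAbs(cv2.resize(im,None,fx=3,fy=3,interpolation=cv2.INTER_CUBIC),alpha=1.3))
E
```

```text
t 5.88 local [-0.1793  0.0017] z 0.13 tooly deg in reader 89.99 zaxis [-0.001 -0.    -1.   ] F [-0.4  0.4] -0.3 op 1.1 ff 0.0 q [ 0.03  0.58 -0.2   2.24  0.33  0.35  1.02]
```

View pics/s2.png

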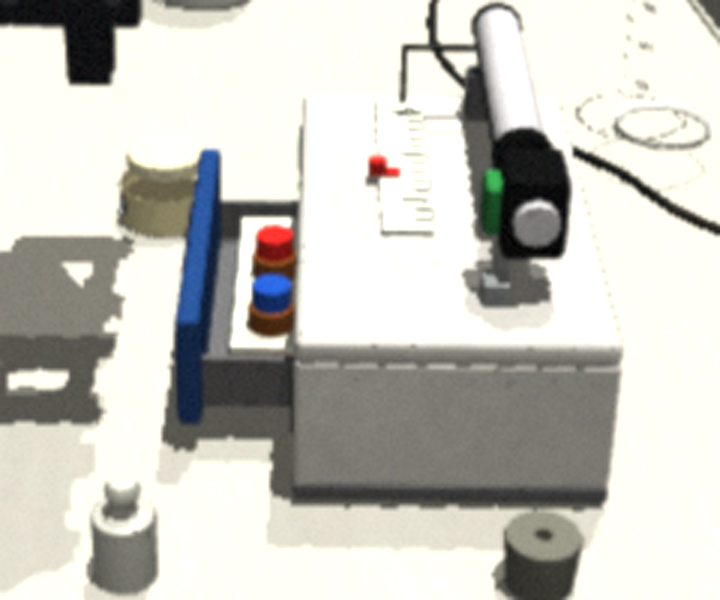

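Run:
```python
from plant import *
from h import *
z=np.load("pose.npz");Rm=z["Rm"];cm=z["cm"];s=snapshot("side");d=snapshot("top")
t=np.array(get_state()["tool_pos"]);cr=lambda uv:((uv-[220,180])*3).round(0)
print("tcp",cr(proj(s,t)))
for dz in(.02,.04,.06,.08):print(dz,cr(proj(s,t+[0,0,dz])))
print("finger edges",[cr(proj(s,t+np.r_[Rm@[a,-.0175],0])) for a in(-.009,.009)])
# finger bottom, as seen: height along the ray at x,y of TCP
```

```text
tcp [100. 138.]
0.02 [ 98. 103.]
0.04 [96. 66.]
0.06 [94. 30.]
0.08 [92. -8.]
finger edges [array([ 78., 154.]), array([113., 154.])]
```

The finger's visible end (crop 90,80) is about 40 mm above the projected TCP, and the start image shows the same. So the real fingertip is about 40 mm higher than reported, and it passed over the 79 mm front. I'll go lower and push again; a reported z of 0.01 should put the tip near 0.05.

```bash
python3 -m jog '[[[0,0,0.04,0,0,0],[0,0,0.04,0,0,0],[0,0,0.03,0,0,0],[0,0,0.01,0,0,0],[-0.01,0,0,0,0,0],[-0.01,0,0,0,0,0],[-0.005,0,0,0,0,0],[-0.005,0,0,0,0,0]]]' >/dev/null; python3 w.py; python3 -m jog '[[[-0.005,0,0,0,0,0],[-0.005,0,0,0,0,0]]]' >/dev/null; python3 w.py; python3 -m jog '[[[-0.005,0,0,0,0,0],[-0.005,0,0,0,0,0]]]' >/dev/null; python3 w.py
```

```text
t 7.03 local [-0.143   0.0008] z 0.0226 tooly deg in reader 89.96 zaxis [-0.004 -0.004 -1.   ] F [-0.9 -0.7] -0.3 op 0.4 ff 0.7675361819565296 q [ 0.03  0.83 -0.18  2.2   0.84  0.18  0.54]
t 7.28 local [-0.1339  0.0007] z 0.0226 tooly deg in reader 89.99 zaxis [-0.005 -0.004 -1.   ] F [-2.4  0.4] -0.2 op 0.5 ff 0.6756257638335228 q [ 0.05  0.84 -0.21  2.17  0.83  0.22  0.56]
t 7.53 local [-0.1235  0.0007] z 0.0226 tooly deg in reader 89.98 zaxis [-0.004 -0.004 -1.   ] F [-1.6  0.6] -0.9 op 0.3 ff 0.6723415106534958 q [ 0.08  0.84 -0.25  2.14  0.81  0.26  0.58]
```

```bash
for i in 1; do python3 -m jog '[[[-0.005,0,0,0,0,0],[-0.005,0,0,0,0,0]]]' >/dev/null; python3 w.py; python3 -m jog '[[[-0.005,0,0,0,0,0],[-0.003,0,0,0,0,0]]]' >/dev/null; python3 w.py; python3 -m jog '[[[-0.003,0,0,0,0,0],[-0.003,0,0,0,0,0]]]' >/dev/null; python3 w.py; done
```

```text
t 7.78 local [-0.1133  0.0007] z 0.0226 tooly deg in reader 89.97 zaxis [-0.004 -0.004 -1.   ] F [-1.6 -0.6] -1.0 op 0.6 ff 0.6712164357304573 q [ 0.1   0.85 -0.27  2.11  0.8   0.29  0.6 ]
t 8.03 local [-0.1065  0.0006] z 0.0226 tooly deg in reader 89.99 zaxis [-0.006 -0.004 -1.   ] F [-3.5 -0.8] 0.8 op 0.4 ff 1.6470356740592251 q [ 0.11  0.86 -0.29  2.09  0.79  0.32  0.62]
t 8.28 local [-0.1012  0.0006] z 0.0226 tooly deg in reader 89.98 zaxis [-0.007 -0.004 -1.   ] F [-10.1   1.3] 7.6 op 0.5 ff 4.907342456281185 q [ 0.12  0.86 -0.31  2.07  0.78  0.34  0.63]
```

```bash
python3 -m jog '[[[-0.002,0,0,0,0,0],[0,0,0,0,0,0]]]' >/dev/null; python3 w.py; python3 -m jog '[[[-0.002,0,0,0,0,0],[0,0,0,0,0,0]]]' >/dev/null; python3 w.py
python3 - <<'E'
from plant import *
import cv2
im=snapshot("side")["frame"][180:380,220:460,::-1]
cv2.imwrite("pics/s3.png",cv2.convertScaleAbs(cv2.resize(im,None,fx=3,fy=3,interpolation=cv2.INTER_CUBIC),alpha=1.3))
E
```

```text
t 8.53 local [-0.1014  0.0005] z 0.0226 tooly deg in reader 90.02 zaxis [-0.01  -0.005 -1.   ] F [-9.8  1.5] 7.5 op 0.2 ff 5.012227054685354 q [ 0.12  0.86 -0.31  2.07  0.78  0.35  0.63]
t 8.78 local [-0.1015  0.0004] z 0.0226 tooly deg in reader 90.06 zaxis [-0.013 -0.005 -1.   ] F [-14.    1.4] 10.5 op 0.6 ff 6.976301930844784 q [ 0.13  0.86 -0.32  2.06  0.77  0.35  0.64]
```

View pics/s3.png

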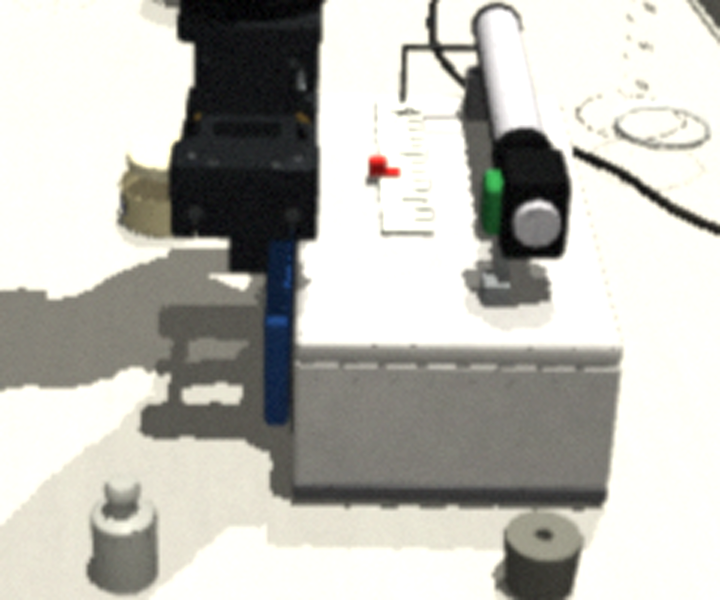

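The drawer front now sits against the reader at crop x≈275, and the force rises without any more motion, so the drawer is home. Now back off, rise, turn 90° and hover over the grip with the fingers open.

```bash
python3 -m jog '[[[0.012,0,0,0,0,0],[0.004,0,-0.045,0,0,0],[0,0,-0.045,0,0,0],[0,0,-0.045,0,0,0],[0,0,-0.045,0,0,0],[-0.05,-0.027,0,0,0,0],[-0.05,-0.027,0,0,0,0],[-0.05,-0.027,0,0,0,0]]]' 0.088 20 >/dev/null;  python3 w.py; python3 -m jog '[[[0,0,0,0,0,0.1745],[0,0,0,0,0,0.1745],[0,0,0,0,0,0.1745],[0,0,0,0,0,0.1745],[0,0,0,0,0,0.1745],[0,0,0,0,0,0.1745],[0,0,0,0,0,0.1745],[0,0,0,0,0,0.1745],[0,0,0,0,0,0.1745],[0,0,0,0,0,0]]]' >/dev/null;  python3 w.py
```

```text
t 9.82 local [ 0.0418 -0.081 ] z 0.2033 tooly deg in reader 89.92 zaxis [-0.    -0.005 -1.   ] F [-0.3  0.4] -0.5 op 78.0 ff 0.0 q [ 0.42  0.77 -0.61  1.51  0.49  1.03  1.14]
t 11.07 local [ 0.04   -0.0796] z 0.2029 tooly deg in reader 0.1 zaxis [-0.002 -0.005 -1.   ] F [-0.5  0.3] 0.1 op 87.6 ff 0.0 q [ 0.19  0.71 -0.18  1.53  0.15  0.92 -0.14]
```

```bash
python3 -m jog '[[[0,-0.007,0.03,0,0,0],[0,0,0.03,0,0,0],[0,0,0,0,0,0]]]' >/dev/null;  python3 w.py
python3 - <<'E'
from plant import *
from h import *
z=np.load("pose.npz");Rm=z["Rm"];cm=z["cm"]
d=snapshot("side");t=np.array(get_state()["tool_pos"]);u0,v0=300,150
cr=lambda uv:((uv-[u0,v0])*4).round(0)
for a in(-.0615,-.044,.044,.0615):print(a,[cr(proj(d,t+np.r_[Rm@[a,-.009],dz])) for dz in(0,.04)])
im=d["frame"][v0:v0+145,u0:u0+195,::-1]
cv2.imwrite("pics/s4.png",cv2.convertScaleAbs(cv2.resize(im,None,fx=4,fy=4,interpolation=cv2.INTER_CUBIC),alpha=1.4))
E
```

```text
t 11.45 local [ 0.0304 -0.0799] z 0.1407 tooly deg in reader 0.16 zaxis [-0.008 -0.004 -1.   ] F [-0.4 -1. ] 0.3 op 88.2 ff 0.0 q [ 0.19  0.77 -0.17  1.61  0.18  0.78 -0.16]
-0.0615 [array([211., 397.]), array([215., 294.])]
-0.044 [array([262., 398.]), array([267., 295.])]
0.044 [array([517., 401.]), array([528., 298.])]
0.0615 [array([567., 402.]), array([580., 299.])]
```

View pics/s4.png

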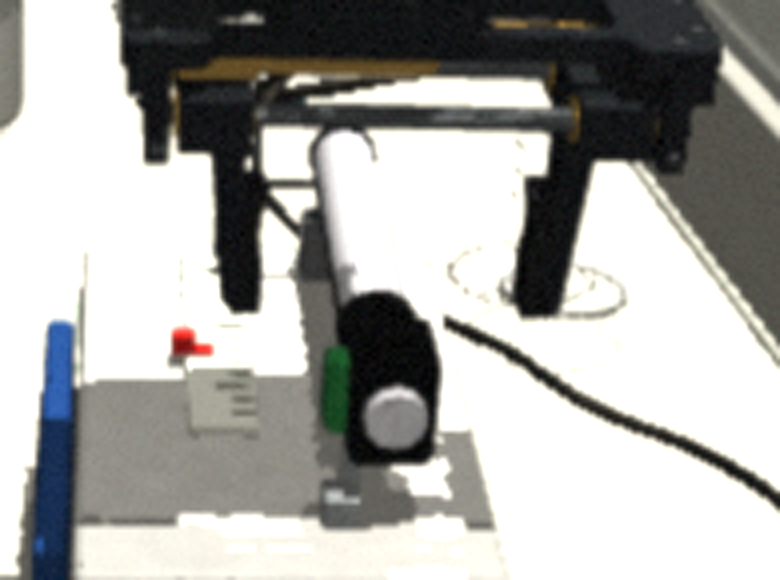

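The finger ends are at crop (240,308) and (540,312), straddling the grip (345–440) and its button (323–350, row 390) nicely. The z offset is about 36 mm. Descend, then close.

```bash
python3 -m jog '[[[0,0.003,0.02,0,0,0],[0,0,0.02,0,0,0],[0,0,0.016,0,0,0],[0,0,0,0,0,0]]]' >/dev/null;  python3 w.py; python3 -m jog '[[[0,0,0,0,0,0],[0,0,0,0,0,0],[0,0,0,0,0,0],[0,0,0,0,0,0],[0,0,0,0,0,0],[0,0,0,0,0,0]]]' 0.02 20 >/dev/null;  python3 w.py
```

```text
t 12.0 local [ 0.0339 -0.08  ] z 0.0853 tooly deg in reader 0.02 zaxis [-0.006 -0.004 -1.   ] F [-0.3 -0.2] 0.6 op 87.7 ff 0.0 q [ 0.18  0.85 -0.16  1.64  0.19  0.67 -0.18]
t 12.75 local [ 0.033 -0.08 ] z 0.0863 tooly deg in reader -0.01 zaxis [-0.007 -0.004 -1.   ] F [-4.5  0.1] 4.2 op 31.5 ff 19.96147512603784 q [ 0.18  0.85 -0.16  1.64  0.19  0.68 -0.18]
```

The opening is 32 mm, so the button is in. Draw the arm out.

```bash
python3 -m jog '[[[-0.003,0,0,0,0,0],[-0.006,0,0,0,0,0],[-0.008,0,0,0,0,0],[-0.008,0,0,0,0,0],[-0.008,0,0,0,0,0],[-0.008,0,0,0,0,0],[-0.008,0,0,0,0,0],[-0.008,0,0,0,0,0],[-0.006,0,0,0,0,0],[-0.004,0,0,0,0,0],[0,0,0,0,0,0]]]' >/dev/null;  python3 w.py
python3 - <<'E'
from plant import *
from h import *
for n,(u0,v0,w,h,f) in {"side":(320,175,100,75,8),"top":(270,160,130,80,6)}.items():
    im=snapshot(n)["frame"][v0:v0+h,u0:u0+w,::-1]
    cv2.imwrite(f"pics/{n}5.png",cv2.convertScaleAbs(cv2.resize(im,None,fx=f,fy=f,interpolation=cv2.INTER_CUBIC),alpha=1.2))
E
```

```text
t 14.12 local [ 0.0327 -0.1458] z 0.0864 tooly deg in reader 0.01 zaxis [-0.007 -0.002 -1.   ] F [-5.8  2.8] 2.2 op 31.9 ff 19.997973189492768 q [ 0.29  0.86 -0.17  1.61  0.21  0.7  -0.08]
```

View pics/top5.png

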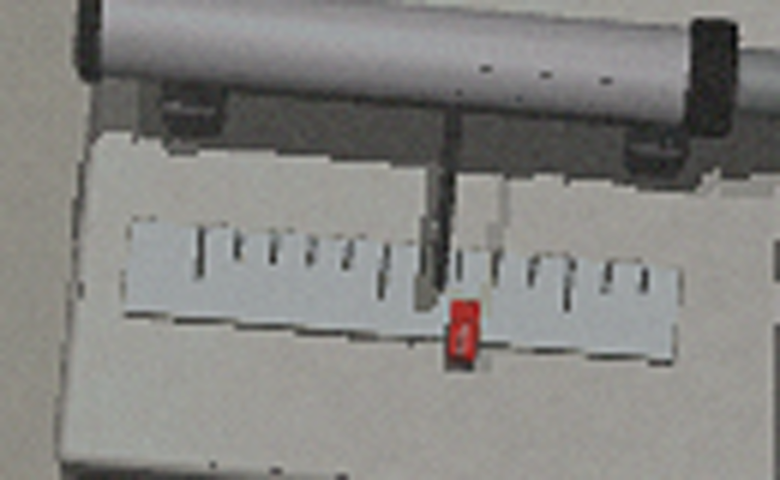

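View pics/side5.png

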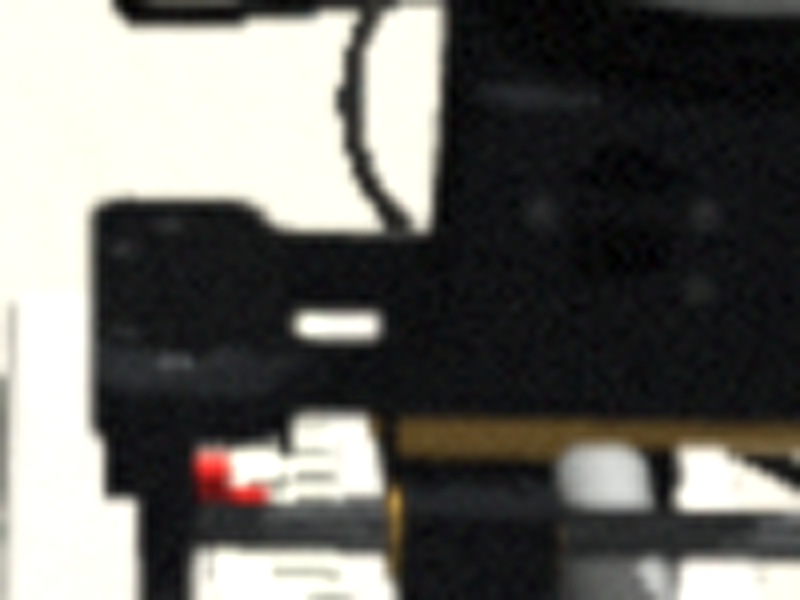

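In the top crop the pointer tip is at (438,288) and the rider line at about (464,300). With 36.5 px per 10 mm, about 7 mm remain; button and grip are holding.

```bash
python3 -m jog '[[[-0.004,0,0,0,0,0],[-0.003,0,0,0,0,0],[0,0,0,0,0,0],[0,0,0,0,0,0],[0,0,0,0,0,0],[0,0,0,0,0,0]]]' >/dev/null;  python3 w.py
python3 - <<'E'
from plant import *
from h import *
d=snapshot("top")["frame"]
im=d[190:225,325:375,::-1];cv2.imwrite("pics/top6.png",cv2.convertScaleAbs(cv2.resize(im,None,fx=12,fy=12,interpolation=cv2.INTER_CUBIC),alpha=1.4))
E
```

```text
t 14.97 local [ 0.0327 -0.1525] z 0.0864 tooly deg in reader 0.03 zaxis [-0.007 -0.002 -1.   ] F [-5.8  2.5] 3.3 op 31.7 ff 19.99839746647922 q [ 0.3   0.86 -0.17  1.61  0.21  0.7  -0.07]
```

View pics/top6.png

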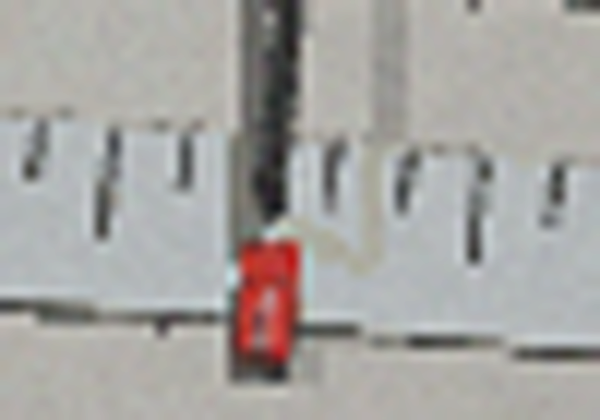

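The pointer tip (268,215) meets the centre of the red rider (268,245), so they are aligned. The grip opening of 32 mm means the button is still in.

```bash
python3 -c "
from plant import *
print(finish_job())"
```

```text
the job is handed in; nothing more can be done
None
```

I've handed the job in, but it returned no verdict: from the images and readings, the drawer is home, the pointer stands at the red rider, and the grip is held with the button squeezed in. My first push passed over the drawer front without touching it, because the fingertips sit about 36–40 mm higher than reported.

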